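Square a lens plate into the corner of its stage with the pusher

ROBOT

A 6-joint arm with a two-finger parallel gripper is mounted at the origin on a cart in front of the work surface, level with it; the furniture and walls round the work are solid. World frame = base frame: x ahead of the robot, y to its left, z up, the work surface at z = 0. Lengths are in m, angles in degrees, forces in N, time in s.
With the tool pointing down it reaches from about 0.275 to 0.825 m from the base axis. Payload 4.9 kg.
Tool frame: the origin (TCP) lies on the mounting face of the last link; the fingertips stand 173 mm ahead of it and the grasp point (between the pads) lies 155 mm ahead of it; y points along the fingers, x is the direction in which the jaws open and shut, and the axes are right-handed (so a half turn about y gives the same grasp; the last joint's range is limited). The gripper opens to 85 mm and grips with 20 to 120 N. Pads are 22 mm wide; open, the fingers measure 114 mm over their backs; the gripper's body (76 mm by 85 mm) begins 54 mm behind the grasp point. The pads swing forward as they close: fully open they stand 13 mm farther back than shut.
Start: joints at [-83.033, 18.69, -11.035, 60.275, 0, 82.311], TCP at [0.139, -0.532, 0.405] pointing down, gripper open.
Joint ranges: [-152.03, 152.03], [-55.5, 102.48], [-74.3, 77.21], [-110.64, 120.58], [-84.22, 78.4], [-180, 180]. Speed limits (degrees/s): [147.25, 147.25, 180, 180, 180, 180].

INTERFACE

Orientations are given as [roll, pitch, yaw] about the fixed x, y, z axes, in that order (R = Rz(yaw) Ry(pitch) Rx(roll)).
In Python, from plant import observe, cams, ticket gives the robot as it stands.
- The arm moves only by the shell command python3 -m crank 'ROWS' [FORCE]. ROWS is a JSON object of lists of equal length, an entry for each row: "offset": the shift along the world's x, y, z in units of 40 mm (1.0 is 40 mm), a list of three; "rot": the turn, a rotation vector about the world's x, y, z in units of 6 degrees (1.0 is 6 degrees), a list of three; "gripper": the closure in counts, from 0 (fully open) to 255 (shut). A call has 1 to 8 rows; each row is the pose to reach, as a shift and turn from the pose commanded when the call began; what a row does not reach only later rows make up. A row lasts 1/10 s, in which the tool goes at most 50 mm and 8.59 degrees, less where a joint would pass 70% of its speed; a pose out of reach is approached as far as the arm can. A call with a gripper value outside its range is refused whole. The fingers move at their own pace and stop on an object; FORCE is the grip in N (left out, the last holds). Time passes only in rows, so rows that repeat a pose let the fingers close. It gives the time, the measured TCP pose, the force and the opening at its end, in the units of the state.
- observe(): the state, without advancing time (a new reading comes with each control period).
- cams.snapshot(name): name is "side" or "top" or "wrist"; returns a dict with "pixels" (420x560x3 uint8, red, green, blue), "range_z" (420x560 float32, m along the optical axis (not along the pixel's ray), 0 where there is no reading), "vfov" (degrees; the focal length in pixels is half the picture's height over the tangent of half this angle, whatever the lens; pixels are square), "cx", "cy" (the principal point, pixels), "D" ([k1, k2, p1, p2, k3] as OpenCV has them; the pictures are not rectified), "T" (4x4, takes a point from camera to world coordinates). Camera axes: x right, y down, z forward; pixel columns grow to the right and rows downward; lengths in m; the calibration is good to about 2 mm. A picture is of the moment at which its call begins.
- ticket.job_done(): hands the job in, once; it reports no verdict.
The state is a dict: "time": time; "joints": joint angles; "qvel": joint speeds; "effort": joint torques, N m; "ee_pos": TCP position; "orientation": TCP orientation; "contact_force": force on the tool from outside, world axes, zero at the start; "ft_torque": the same for the moment, N m; "gripper_width": finger opening in m.
Only numpy, scipy, OpenCV 4.12 (cv2) and the standard library are available. Lean on these libraries where they do the work, as an engineer would, in place of code of your own. Each camera call takes 0.05 s, during which the arm holds its last target.

TASK

Take the orange-handled pusher from its black rubber mat and use its foot to nudge the framed lens plate gently along the blue stage until it sits flush against both steel fences, snug in their corner. Never touch the plate with the gripper itself, keep it flat on the stage, and leave the jar, the loupe and the bottle where they are. Then stand the pusher upright back on its mat, its foot wholly on the mat, and let go.

Things in the scene. Friction and masses are not known exactly. Their poses are not given: they have to be found in the camera images.
- corner (a point): Inner corner of the fixed blue squaring stage (170 x 150 x 12 mm, on the bench): where the inner faces of its two steel fences (10 mm high) would meet, at the level of the stage's top, 12 mm over the bench. x points square at the far fence, y square at the left fence, z up. The free top reaches 153 mm in -x and 133 mm in -y; those two sides have no rim. The fences end 4 mm short of this point.
- plate_center (a point): Centre (half-way up) of the loose lens plate, an amber window in a white frame: 90 mm (its x) by 70 mm (its y) by 8 mm thick, about 0.12 kg, flat on the stage, off both fences, turned at most 0.25 rad from the corner's axes; slides easily. Seated, its centre is 45 mm in -x and 35 mm in -y of the corner point.
- pusher_center (a point): Centre (half-way up, 46 mm over its underside) of the loose upright pusher, 92 mm tall, about 0.12 kg: white square foot 32 x 32 x 14 mm, on it, centred, an orange square post 18 x 18 mm up to the top, to be gripped from above. Its x and y axes are square to the sides of foot and post, z up.
- mat: The pusher's black rubber mat, fixed on the bench, 80 x 80 mm and 4 mm thick; origin at the centre of its underside (bench level), x and y along its sides.
- nut_jar: Bystander: white plastic jar with lid, 44 mm across, 61 mm tall, standing loose; origin at the centre of its underside.
- loupe: Bystander: black inspection loupe, 37 mm across, 38 mm tall, standing loose; origin at the centre of its underside.
- threadlock_bottle: Bystander: small red bottle with blue cap, 29 mm across, 96 mm tall, standing loose; origin at the centre of its underside.
There are look-alikes about, which are no part of the job. Leave any purple look-alike of the part that bears pusher_center alone.

How it is judged:
By the outcome, as a careful person would: the job done as asked, in the order asked, and still so for the second after the job is handed in, with the robot touching nothing.
It also fails if it takes over 61 s, if anything falls off the work surface, if the arm or the gripper's body presses on something with over 40 N, if the wrist force passes 120 N, or if a joint passes its speed limit or range.

## Working session

There is one attempt and no reset: what is moved stays moved. The work goes in short steps, Python scripts to look and compute and a shell command to move; the robot and the scene stay as the last step left them, time stands still between calls to the robot, and variables do not carry over. Pictures are saved under pics/ and viewed, and the job is handed in when it is done.

```bash
ls; mkdir -p pics; python3 - <<'E'
from plant import observe,cams
import cv2
print(observe())
for n in ['side','top','wrist']:
    s=cams.snapshot(n); cv2.imwrite(f'pics/{n}0.png',s['pixels'][:,:,::-1])
    print(n,s['vfov'],s['cx'],s['cy'],s['D'],s['T'].tolist() if hasattr(s['T'],'tolist') else s['T'])
E
```

```text
pics
{'time': 0.0, 'joints': array([-8.30326602e+01,  1.87319933e+01, -1.10911720e+01,  6.02747937e+01,
        3.87815230e-05,  8.23089737e+01]), 'qvel': array([0.00663662, 0.03919401, 0.06696563, 0.05673711, 0.00877224,
       0.06844702]), 'effort': array([-3.03914712e-04, -4.43397260e+01,  2.62440312e+01,  1.56544562e-02,
       -2.16362255e-04, -2.14964388e-06]), 'ee_pos': array([ 0.13913909, -0.53181892,  0.40390887]), 'orientation': array([-89.9868516 ,   0.0970726 , -75.34162282]), 'contact_force': array([-0.23377345,  0.26519627,  0.67596282]), 'ft_torque': array([-0.03776988,  0.00512471,  0.04892522]), 'gripper_width': 0.08564435205664549}
side 45.65600409875655 276.6418339078272 201.86590584086463 [-0.08140339  0.          0.          0.          0.        ] [[0.9612470402415279, -0.15316478633961447, 0.22922625471887526, 0.2524501990868069], [-0.27565410023551384, -0.5208482165780054, 0.8079182831888756, -1.212779251808466], [-0.004352545261310478, -0.8397962154672116, -0.5428843079668971, 0.8151763760052027], [0.0, 0.0, 0.0, 1.0]]
top 45.39292920738522 283.3089216019172 210.28462126205213 [-0.13462355  0.          0.          0.          0.        ] [[0.01428752094508784, -0.9917821699771927, 0.1271376972442653, 0.3316908344482704], [-0.9998856406449624, -0.01480173790857335, -0.003100675232725832, -0.13077639558781876], [0.004957053283616519, -0.12707885689687598, -0.9918802305482889, 1.8048311407027722], [0.0, 0.0, 0.0, 1.0]]
wrist 64.96838312795263 276.58404767392034 208.90504434144154 [0.02269263 0.         0.         0.         0.        ] [[0.2522724304972653, -0.924392419599225, -0.28610710476758916, 0.21285202483633442], [-0.967654977895665, -0.2414727190784377, -0.07303950776535603, -0.5125164061743546], [-0.0015698932263353894, 0.2952788182859645, -0.9554098360949095, 0.3734911329658054], [0.0, 0.0, 0.0, 1.0]]
```

View pics/side0.png

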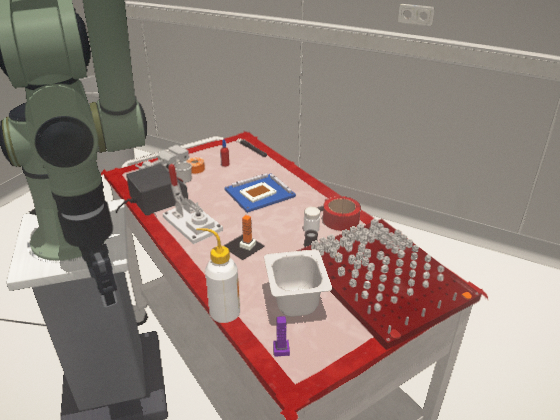

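View pics/top0.png

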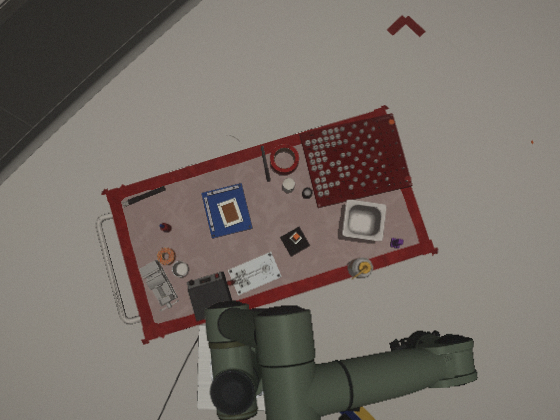

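View pics/wrist0.png

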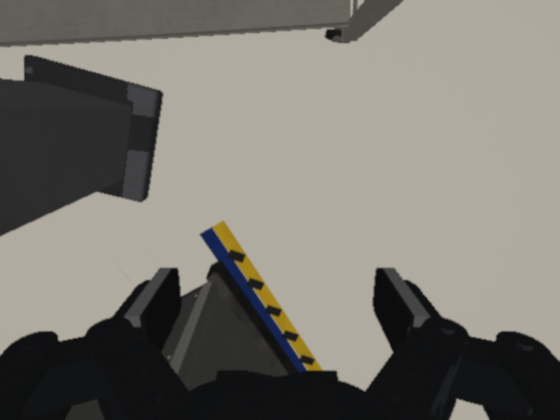

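```bash
cat > h.py <<'E'
import numpy as np, cv2
from plant import observe,cams,ticket
def K(s):
    f=s['pixels'].shape[0]/2/np.tan(np.radians(s['vfov']/2))
    return np.array([[f,0,s['cx']],[0,f,s['cy']],[0,0,1.]])
def onz(s,uv,z):
    uv=np.array(uv,float).reshape(-1,1,2)
    n=cv2.undistortPoints(uv,K(s),np.array(s['D'])).reshape(-1,2)
    T=np.array(s['T']); d=np.c_[n,np.ones(len(n))]@T[:3,:3].T; o=T[:3,3]
    return o+d*((z-o[2])/d[:,2])[:,None]
def proj(s,P):
    T=np.linalg.inv(np.array(s['T'])); P=np.array(P,float).reshape(-1,3)
    return cv2.projectPoints(P@T[:3,:3].T+T[:3,3],np.zeros(3),np.zeros(3),K(s),np.array(s['D']))[0].reshape(-1,2)
def crop(s,name,u0,v0,u1,v1,k):
    im=s['pixels'][v0:v1,u0:u1,::-1]
    cv2.imwrite('pics/'+name,cv2.resize(im,None,fx=k,fy=k,interpolation=cv2.INTER_CUBIC))
E
python3 - <<'E'
from h import *
s=cams.snapshot('top'); crop(s,'topc.png',190,140,330,260,5)
t=cams.snapshot('side'); crop(t,'sidec.png',200,140,360,270,5)
np.savez('t0.npz',**{k:s[k] for k in s}); np.savez('s0.npz',**{k:t[k] for k in t})
E
```

```text
(no output)
```

View pics/topc.png

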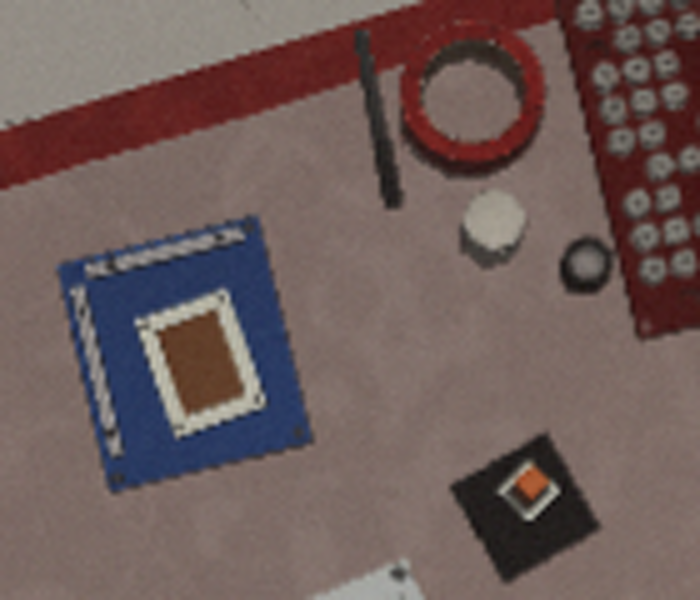

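View pics/sidec.png

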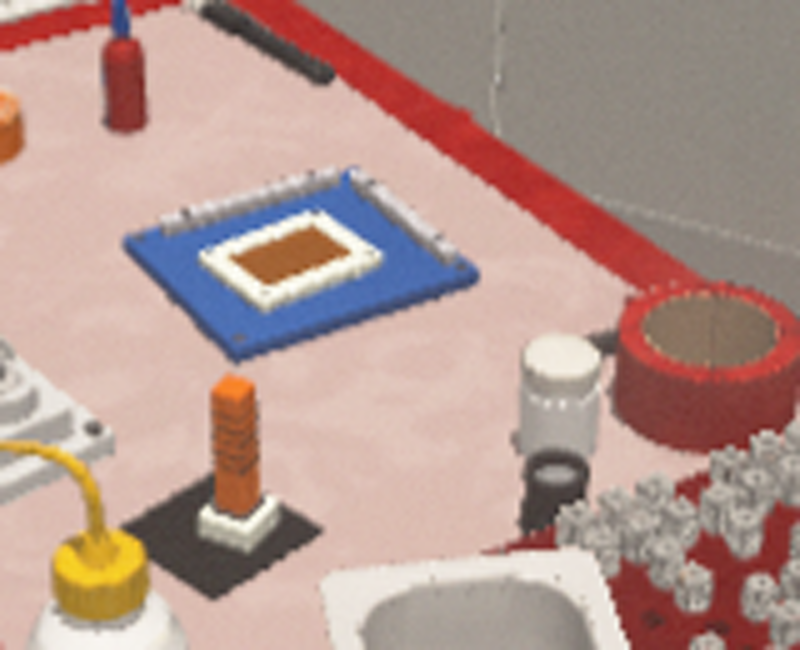

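```bash
python3 - <<'E'
from h import *
s=dict(np.load('t0.npz'))
g=lambda L,z:onz(s,np.array(L)/5+[190,140],z)[:,:2].round(4)
def rect(n,L,z):
    p=g(L,z); e=np.diff(np.r_[p,p[:1]],axis=0); print(n,p.mean(0),[ (round(float(np.hypot(*v)),4),round(float(np.degrees(np.arctan2(v[1],v[0]))),1)) for v in e])
rect('stage',[(60,262),(258,215),(312,440),(112,492)],.012)
rect('plate',[(135,320),(225,288),(266,403),(180,438)],.020)
rect('mat',[(547,433),(600,525),(507,580),(450,487)],.004)
print('post',g([(533,483)],.096)); print('foot',g([(528,490)],.018))
p=onz(s,[(397,243)],.09);print('purple',p)
print('jar,loupe',g([(495,218)],.061),g([(586,263)],.038))
print(g([(92,270),(75,288)],.02))
E
```

```text
stage [0.558375 0.066375] [(0.1476, -75.7), (0.1687, -165.3), (0.1481, 105.5), (0.1718, 14.6)]
plate [0.549925 0.053625] [(0.0687, -69.4), (0.0886, -159.1), (0.0663, 113.2), (0.0916, 22.4)]
mat [ 0.45115 -0.1807 ] [(0.0763, -149.4), (0.0776, 121.4), (0.0782, 32.3), (0.08, -60.0)]
post [[ 0.4609 -0.1827]]
foot [[ 0.4618 -0.1816]]
purple [[ 0.44374153 -0.52933075  0.09      ]]
jar,loupe [[ 0.6504 -0.1549]] [[ 0.623  -0.2206]]
[[0.6157 0.1347]
 [0.6024 0.1466]]
```

```bash
python3 -m crank '{"offset":[[0.7,0.7,0],[1.4,1.4,0],[2.1,2.2,0],[2.8,2.9,0],[3.5,3.7,0],[4.2,4.5,0],[4.9,5.2,0],[5.6,6,0]],"rot":[[0,0,1.3],[0,0,2.6],[0,0,3.9],[0,0,5.2],[0,0,6.5],[0,0,7.8],[0,0,9.1],[0,0,10.4]],"gripper":[0,0,0,0,0,0,0,0]}' 40
```

```text
time: 1.05
ee_pos: [0.3641, -0.291, 0.4048]
orientation: [-90.0, -0.0, -12.6]
contact_force: [0.0, -0.8, -0.3]
gripper_width: 0.0856
```

```bash
python3 -m crank '{"offset":[[0.7,0.7,-0.2],[1.4,1.5,-0.4],[2,2.2,-0.7],[2.4,2.7,-1],[2.4,2.7,-1],[2.4,2.7,-1]],"rot":[[0,0,1.3],[0,0,2.6],[0,0,3.9],[0,0,4.7],[0,0,4.7],[0,0,4.7]],"gripper":[0,0,0,0,0,0]}' && python3 - <<'E'
from h import *
o=observe();print(o['joints'],o['ee_pos'],o['orientation'],o['contact_force'])
s=cams.snapshot('wrist'); crop(s,'w1.png',0,0,560,420,1); np.savez('w1.npz',**s)
E
```

```text
time: 1.65
ee_pos: [0.4592, -0.1838, 0.3644]
orientation: [-90.0, 0.1, 15.3]
contact_force: [-0.2, 0.2, 0.0]
gripper_width: 0.0858
[-3.03626704e+01  1.47720673e+01 -2.27555051e+01  5.25277833e+01
 -2.98654732e-02  4.43619654e+01] [ 0.45915967 -0.18376467  0.36442681] [-8.99813058e+01  6.00559914e-02  1.52753885e+01] [-0.16256826  0.22744841  0.02878502]
```

View pics/w1.png

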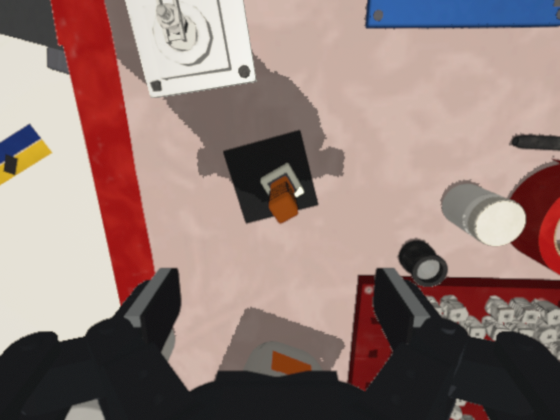

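```bash
python3 - <<'E'
from h import *
s=dict(np.load('w1.npz')); crop(s,'w1c.png',215,120,330,235,6)
E
```

```text
(no output)
```

View pics/w1c.png

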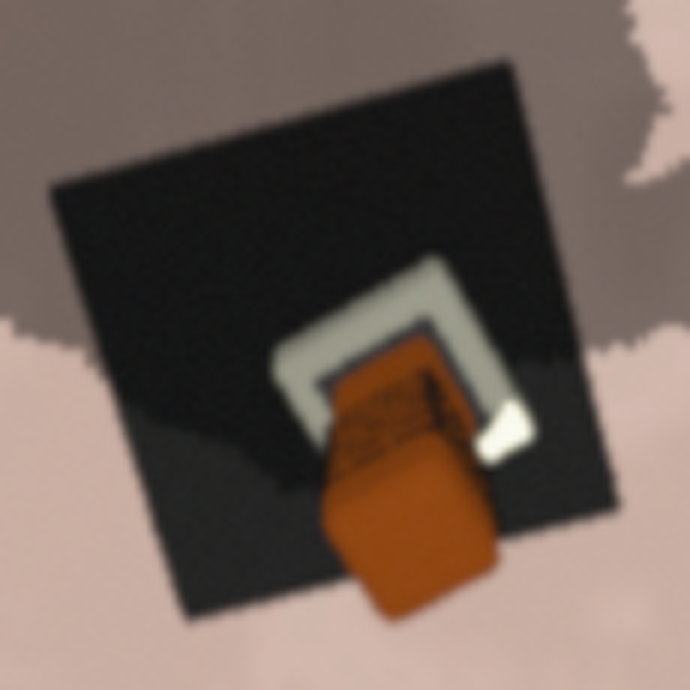

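```bash
python3 - <<'E'
from h import *
s=dict(np.load('w1.npz'))
g=lambda L,z:onz(s,np.array(L)/6+[215,120]-5/12,z)[:,:2].round(4)
def rect(n,L,z):
    p=g(L,z); e=np.diff(np.r_[p,p[:1]],axis=0); print(n,p.mean(0),[ (round(float(np.hypot(*v)),4),round(float(np.degrees(np.arctan2(v[1],v[0]))),1)) for v in e])
rect('mat',[(52,187),(510,62),(618,508),(188,618)],.004)
L=[(273,360),(437,257),(535,435)]
p=g(L,.018);print(p,'foot c',(p[0]+p[2])/2,[np.degrees(np.arctan2(*(v[::-1]))) for v in np.diff(p,axis=0)],np.linalg.norm(np.diff(p,axis=0),axis=1))
print('post',g([(323,510),(497,565),(392,620),(410,525)],.096))
# depth
d=s['range_z']; v,u=np.mgrid[130:225,255:305]; 
Kc=K(s); n=cv2.undistortPoints(np.c_[u.ravel(),v.ravel()].astype(float).reshape(-1,1,2),Kc,np.array(s['D'])).reshape(-1,2)
z=d[v,u].ravel(); P=np.c_[n,np.ones(len(n))]*z[:,None]; P=P@s['T'][:3,:3].T+s['T'][:3,3]
m=P[:,2]>.09; print(m.sum(),P[m].mean(0),np.median(P[m,2]),cv2.minAreaRect((P[m,:2]*1000).astype(np.float32)))
m=(P[:,2]>.014)&(P[:,2]<.022); print(m.sum(),np.median(P[m,2]),cv2.minAreaRect((P[m,:2]*1000).astype(np.float32)))
E
```

```text
mat [ 0.453   -0.17905] [(0.0779, 30.2), (0.0781, -59.6), (0.078, -149.7), (0.0783, 120.3)]
[[ 0.4419 -0.1804]
 [ 0.4631 -0.1572]
 [ 0.4866 -0.1813]] foot c [ 0.46425 -0.18085] [np.float64(47.579147500283426), np.float64(-45.72217746154483)] [0.03142738 0.03366096]
post [[ 0.4522 -0.1801]
 [ 0.4753 -0.1813]
 [ 0.4645 -0.1919]
 [ 0.4633 -0.1791]]
573 [ 0.46284155 -0.17766656  0.10395334] 0.09598294102650057 ((449.5442199707031, -152.6061248779297), (20.680522918701172, 83.47319030761719), 26.93868064880371)
495 0.01823692864590931 ((464.0467224121094, -180.90249633789062), (31.922290802001953, 32.03881072998047), 45.415130615234375)
```

```bash
python3 -m crank '{"offset":[[0.1,0.1,-0.2],[0.12,0.07,-0.6],[0.12,0.07,-1.1],[0.12,0.07,-1.7],[0.12,0.07,-2.3],[0.12,0.07,-2.9],[0.12,0.07,-3.4],[0.12,0.07,-3.4]],"rot":[[0,0,1.3],[0,0,2.6],[0,0,3.9],[0,0,5],[0,0,5],[0,0,5],[0,0,5],[0,0,5]],"gripper":[0,0,0,0,0,0,0,0]}' && python3 - <<'E'
from h import *
s=cams.snapshot('side'); crop(s,'s2.png',170,150,330,270,5)
s=cams.snapshot('wrist'); crop(s,'w2.png',0,0,560,420,1)
E
```

```text
time: 2.5
ee_pos: [0.4624, -0.182, 0.227]
orientation: [-89.8, 0.1, 45.1]
contact_force: [-0.3, 0.0, 0.8]
gripper_width: 0.0853
```

View pics/s2.png

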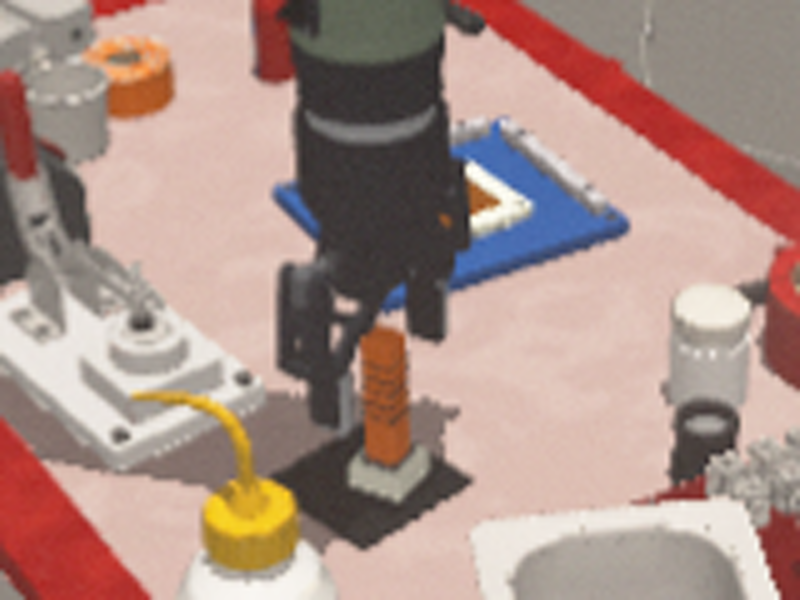

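View pics/w2.png

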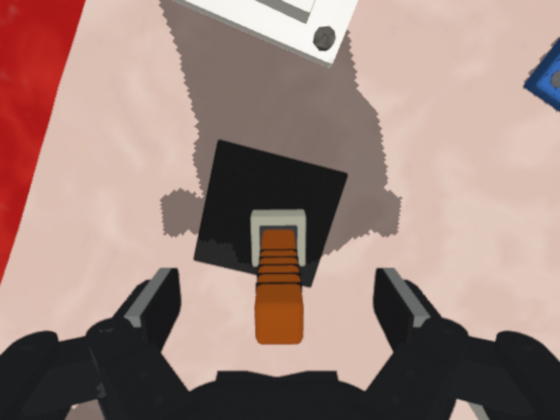

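```bash
python3 -m crank '{"offset":[[0,0,0],[0,0,0],[0,0,0],[0,0,0],[0,0,0],[0,0,0],[0,0,0],[0,0,0]],"rot":[[0,0,0],[0,0,0],[0,0,0],[0,0,0],[0,0,0],[0,0,0],[0,0,0],[0,0,0]],"gripper":[255,255,255,255,255,255,255,255]}' 40
```

```text
time: 3.4
ee_pos: [0.4641, -0.1814, 0.229]
orientation: [-90.0, -0.0, 45.3]
contact_force: [-0.8, 0.4, 6.3]
gripper_width: 0.0174
```

```bash
python3 -m crank '{"offset":[[0,0,0.5],[0,0,1.2],[0,0.8,1.7],[0,1.8,1.8],[0.1,2.8,1.8],[0.2,3.8,1.8],[0.3,4.8,1.8],[0.4,5.5,1.8]],"rot":[[0,0,0],[0,0,0],[0,0,-1],[0,0,-2],[0,0,-3],[0,0,-4],[0,0,-5],[0,0,-5.1]],"gripper":[255,255,255,255,255,255,255,255]}' && python3 -m crank '{"offset":[[0,0,0],[0,0,0]],"rot":[[0,0,0],[0,0,0]],"gripper":[255,255]}' && python3 - <<'E'
from h import *
s=cams.snapshot('wrist'); crop(s,'w3.png',0,0,560,420,1); np.savez('w3.npz',**s)
crop(s,'w3c.png',260,40,560,270,2.6)
E
```

```text
time: 4.2
ee_pos: [0.4794, 0.041, 0.3003]
orientation: [-89.9, 0.1, 14.6]
contact_force: [1.4, -0.2, -0.9]
gripper_width: 0.0175
time: 4.4
ee_pos: [0.4797, 0.0391, 0.3002]
orientation: [-90.0, 0.1, 14.8]
contact_force: [-0.2, 0.1, -1.2]
gripper_width: 0.0175
```

View pics/w3.png

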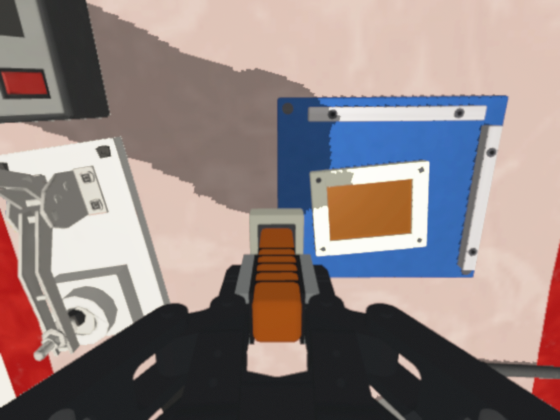

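View pics/w3c.png

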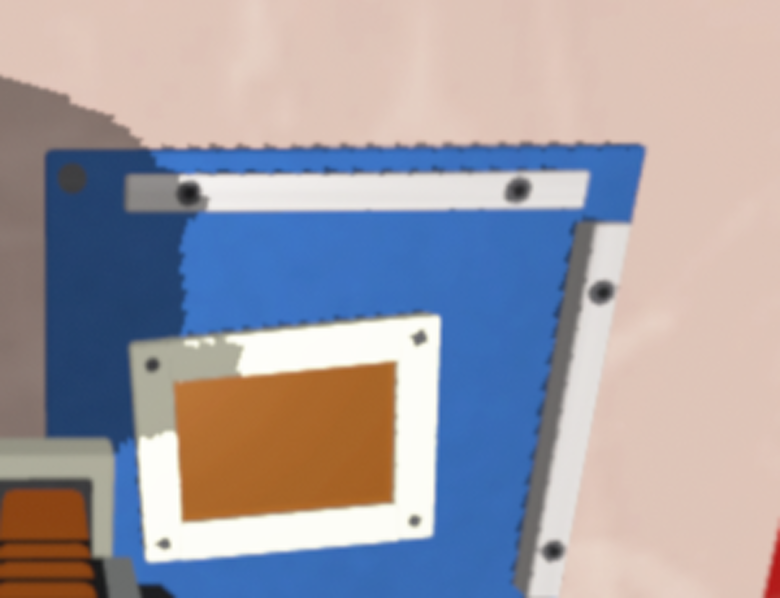

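```bash
python3 - <<'E'
from h import *
s=dict(np.load('w3.npz'))
g=lambda L,z:onz(s,np.array(L)/2.6+[260,40]-.5+.5/2.6,z)[:,:2]
ang=lambda v:np.degrees(np.arctan2(v[1],v[0]))
lf=g([(125,212),(585,208)],.022); fb=g([(576,222),(515,588)],.012); ft=g([(594,224),(531,590)],.022)
sl=g([(47,150),(645,147)],.012); pl=g([(131,342),(440,315),(434,537),(147,562)],.020)
print('angles',ang(lf[1]-lf[0]),ang(sl[1]-sl[0]),ang(fb[0]-fb[1])-90,ang(ft[0]-ft[1])-90, 'stage len',np.linalg.norm(sl[1]-sl[0]))
e=np.diff(np.r_[pl,pl[:1]],axis=0); print('plate',pl.mean(0),[(np.linalg.norm(v).round(4),ang(v).round(1)) for v in e])
def inter(a,b):
    t=np.linalg.solve(np.c_[a[1]-a[0],-(b[1]-b[0])],b[0]-a[0]); return a[0]+t[0]*(a[1]-a[0])
c1=inter(lf,fb);c2=inter(lf,ft);print('corner',c1,c2)
th=np.radians(14.6);R=np.array([[np.cos(th),-np.sin(th)],[np.sin(th),np.cos(th)]])
c=(c1+c2)/2
print('plate rel',(pl.mean(0)-c)@R,'stage far-left corner rel',(sl[1]-c)@R,(sl[0]-c)@R)
# depth-based
d=s['range_z'];v,u=np.mgrid[0:300,240:560];n=cv2.undistortPoints(np.c_[u.ravel(),v.ravel()].astype(float).reshape(-1,1,2),K(s),np.array(s['D'])).reshape(-1,2)
P=np.c_[n,np.ones(len(n))]*d[v,u].ravel()[:,None];P=P@s['T'][:3,:3].T+s['T'][:3,3];px=s['pixels'][v,u].reshape(-1,3).astype(int)
Q=(P[:,:2]-c)@R
blue=(px[:,2]>px[:,0]*1.5)&(px[:,2]>80); print('z blue',np.median(P[blue,2]))
inp=(abs(Q[:,0]+.08)<.052)&(abs(Q[:,1]+.068)<.05)&~blue; print('z plate',np.median(P[inp,2]), cv2.minAreaRect((Q[inp&(abs(P[:,2]-.02)<.004)]*1000).astype(np.float32)))
f=(P[:,2]>.019)&(P[:,2]<.027)&(Q[:,0]>-.005)&(Q[:,0]<.02)&(Q[:,1]<0.03)
print('far fence top',cv2.minAreaRect((Q[f]*1000).astype(np.float32)))
# foot
T=observe();print(T['ee_pos'])
m=(P[:,2]>.07)&(P[:,2]<.11)&(np.hypot(P[:,0]-.48,P[:,1]-.039)<.03);print('foot',np.median(P[m,2]),cv2.minAreaRect((P[m,:2]*1000).astype(np.float32)))
E
```

```text
angles 14.963827587679294 14.70402398298566 15.507164620746536 15.551373258125807 stage len 0.1680025360201459
plate [0.55237445 0.05520262] [(np.float64(0.0896), np.float64(19.7)), (np.float64(0.0703), np.float64(-69.0)), (np.float64(0.0902), np.float64(-159.7)), (np.float64(0.0713), np.float64(110.5))]
corner [0.61190605 0.1420356 ] [0.61099706 0.14179265]
plate rel [-0.07902676 -0.06901999] stage far-left corner rel [0.01568415 0.0160109 ] [-0.15231811  0.01570588]
z blue 0.012303287607072305
z plate 0.019265433491835793 ((-79.21534729003906, -69.25164794921875), (90.49908447265625, 71.02540588378906), 5.774773597717285)
far fence top ((4.534361839294434, -55.76617431640625), (14.440888404846191, 128.03976440429688), 1.952344298362732)
[0.47971645 0.03847887 0.30029023]
foot 0.08956227718142137 ((478.74969482421875, 43.326900482177734), (31.994752883911133, 25.517498016357422), 14.96274185180664)
```

```bash
python3 -m crank '{"offset":[[0.05,-0.05,-0.4],[0.05,-0.05,-0.8],[0.05,-0.05,-1.2],[0.05,-0.05,-1.53],[0.05,-0.05,-1.53],[0.05,-0.05,-1.53]],"rot":[[0,0,0],[0,0,0],[0,0,0],[0,0,0],[0,0,0],[0,0,0]],"gripper":[255,255,255,255,255,255]}' && python3 - <<'E'
from h import *
s=cams.snapshot('wrist'); crop(s,'w4.png',0,0,560,420,1); np.savez('w4.npz',**s)
s=cams.snapshot('side'); crop(s,'s4.png',200,140,330,240,6)
E
```

```text
time: 5.05
ee_pos: [0.4819, 0.0357, 0.2395]
orientation: [-90.0, 0.0, 14.6]
contact_force: [0.6, 0.6, -0.7]
gripper_width: 0.0176
```

View pics/w4.png

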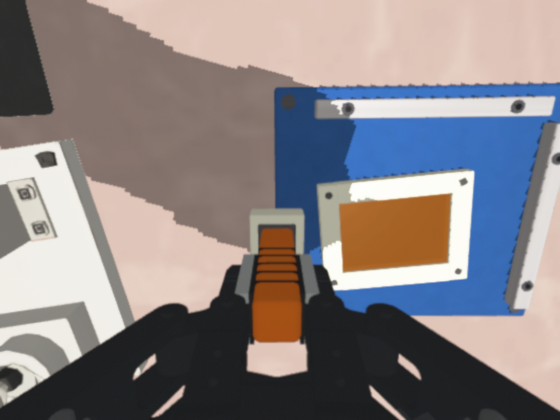

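View pics/s4.png

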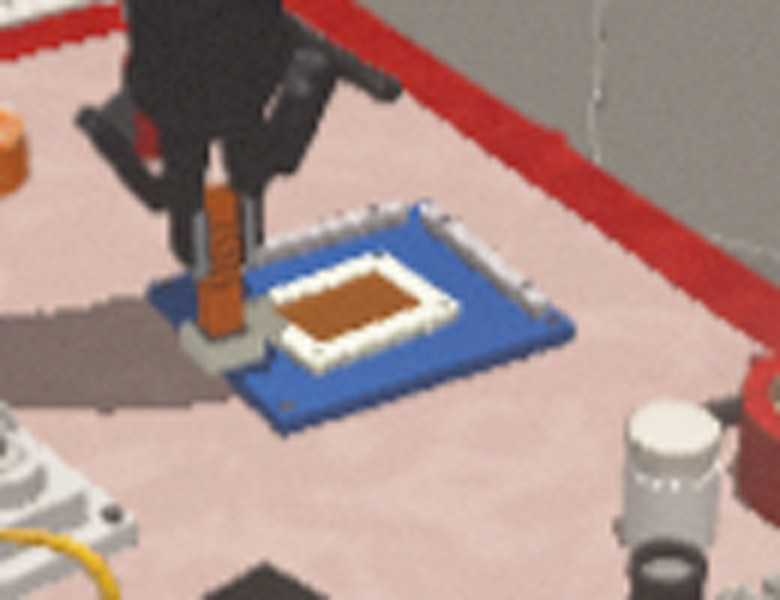

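```bash
python3 -m crank '{"offset":[[0.07,0.02,0],[0.15,0.04,0],[0.22,0.06,0],[0.29,0.08,0],[0.36,0.1,0],[0.44,0.12,0],[0.51,0.14,0],[0.58,0.155,0]],"rot":[[0,0,0.05],[0,0,0.05],[0,0,0.05],[0,0,0.05],[0,0,0.05],[0,0,0.05],[0,0,0.05],[0,0,0.05]],"gripper":[255,255,255,255,255,255,255,255]}' && python3 - <<'E'
from h import *
s=cams.snapshot('wrist'); crop(s,'w5.png',0,0,560,420,1)
E
```

```text
time: 5.95
ee_pos: [0.5054, 0.043, 0.2394]
orientation: [-90.0, -0.0, 15.0]
contact_force: [0.1, -0.4, -0.6]
gripper_width: 0.0177
```

View pics/w5.png

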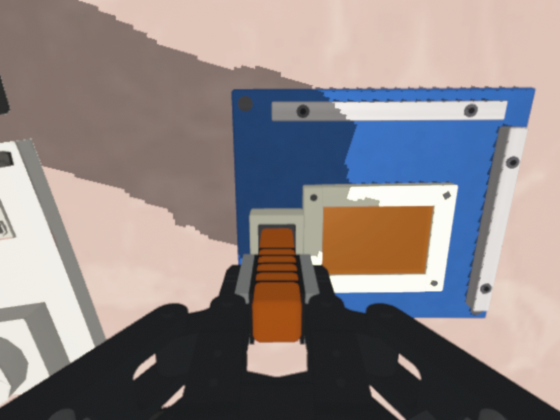

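```bash
python3 -m crank '{"offset":[[0.07,0.02,0],[0.15,0.04,0],[0.22,0.06,0],[0.29,0.08,0],[0.36,0.1,0],[0.42,0.115,0],[0.46,0.125,0],[0.48,0.13,0]],"rot":[[0,0,0],[0,0,0],[0,0,0],[0,0,0],[0,0,0],[0,0,0],[0,0,0],[0,0,0]],"gripper":[255,255,255,255,255,255,255,255]}' && python3 - <<'E'
from h import *
s=cams.snapshot('wrist'); crop(s,'w6.png',200,60,520,320,2.4)
E
```

```text
time: 6.8
ee_pos: [0.5245, 0.0481, 0.2395]
orientation: [-90.0, 0.0, 15.0]
contact_force: [-0.6, -0.0, -0.8]
gripper_width: 0.0176
```

View pics/w6.png

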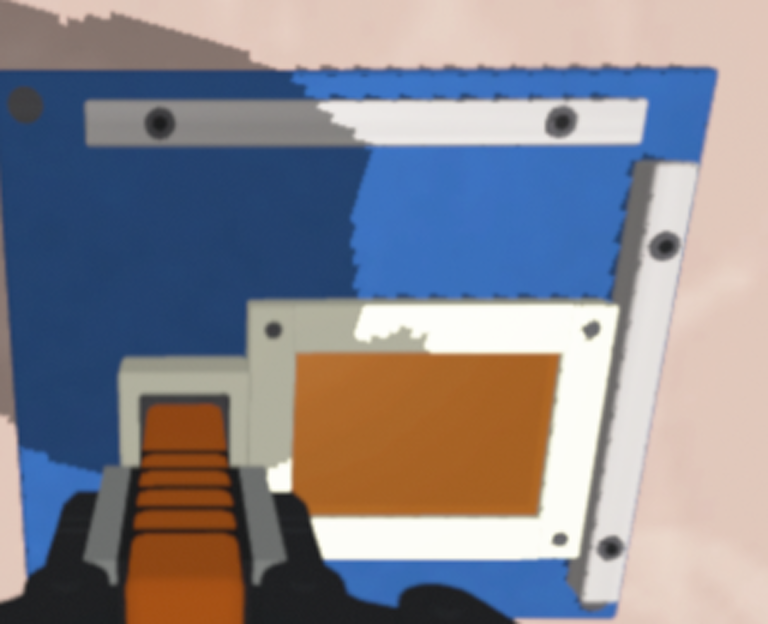

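```bash
python3 -m crank '{"offset":[[0.015,0.004,0],[0.03,0.008,0],[0.04,0.011,0],[0.04,0.011,0]],"rot":[[0,0,0],[0,0,0],[0,0,0],[0,0,0]],"gripper":[255,255,255,255]}';  python3 -m crank '{"offset":[[0.01,0.003,0],[0.02,0.005,0],[0.02,0.005,0]],"rot":[[0,0,0],[0,0,0],[0,0,0]],"gripper":[255,255,255]}'
```

```text
time: 7.25
ee_pos: [0.5259, 0.0485, 0.2395]
orientation: [-90.0, 0.0, 15.0]
contact_force: [-1.0, 0.5, -1.5]
gripper_width: 0.0177
time: 7.55
ee_pos: [0.5263, 0.0487, 0.2394]
orientation: [-90.0, 0.1, 15.0]
contact_force: [-3.7, -1.8, 1.9]
gripper_width: 0.0178
```

```bash
python3 -m crank '{"offset":[[-0.07,-0.02,0],[-0.15,-0.04,0],[-0.29,-0.08,0],[-0.29,-0.08,0.4],[-0.29,-0.08,0.9],[-0.29,-0.08,1.2],[-0.29,-0.08,1.2]],"rot":[[0,0,0],[0,0,0],[0,0,0],[0,0,0],[0,0,0],[0,0,0],[0,0,0]],"gripper":[255,255,255,255,255,255,255]}' && python3 - <<'E'
from h import *
s=cams.snapshot('wrist'); crop(s,'w7.png',200,60,520,320,2.4); np.savez('w7.npz',**s)
E
```

```text
time: 8.25
ee_pos: [0.516, 0.0454, 0.2892]
orientation: [-90.1, -0.2, 15.0]
contact_force: [0.1, 0.1, -2.0]
gripper_width: 0.0177
```

View pics/w7.png

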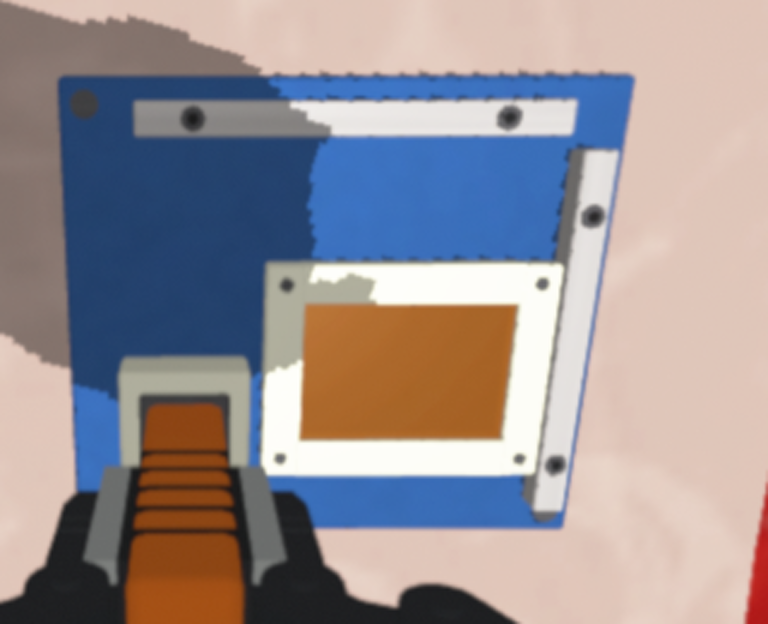

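```bash
python3 - <<'E'
from h import *
s=dict(np.load('w7.npz'))
g=lambda L,z:onz(s,np.array(L)/2.4+[200,60]-.5+.5/2.4,z)[:,:2]
c=np.array([.6113,.1418]);th=np.radians(14.9);R=np.array([[np.cos(th),-np.sin(th)],[np.sin(th),np.cos(th)]])
p=g([(265,262),(563,263),(536,475),(262,475)],.02); print((p-c)@R,((p.mean(0))-c)@R)
print((g([(134,136),(575,135)],.022)-c)@R,(g([(567,160),(525,500)],.012)-c)@R,(g([(60,77),(634,76),(563,527),(77,492)],.012)-c)@R)
print((observe()['ee_pos'][:2]-c)@R)
for r in [(-45,-132),(-45,-90)]: print(r,c+R@np.array(r)/1000)
E
```

```text
[[-0.09072371 -0.03670856]
 [-0.00040063 -0.03720977]
 [ 0.00074279 -0.10779801]
 [-0.08956001 -0.10781233]] [-0.04498539 -0.07238217]
[[-0.1297344   0.00017947]
 [-0.00335591  0.00013766]] [[ 1.20139654e-04 -7.37103234e-03]
 [ 2.11673123e-03 -1.21089945e-01]] [[-0.15163095  0.01643633]
 [ 0.01595132  0.01626225]
 [ 0.01653437 -0.13146482]
 [-0.15211412 -0.11794236]]
[-0.11735027 -0.06847407]
(-45, -132) [0.60175461 0.00266738]
(-45, -90) [0.59095503 0.04325518]
```

```bash
python3 -m crank '{"offset":[[0.5,-0.3,0],[1.1,-0.6,0],[1.7,-0.9,0],[2.15,-1.07,0],[2.15,-1.07,-0.4],[2.15,-1.07,-0.8],[2.15,-1.07,-1.2],[2.15,-1.07,-1.2]],"rot":[[0,0,0],[0,0,0],[0,0,0],[0,0,0],[0,0,0],[0,0,0],[0,0,0],[0,0,0]],"gripper":[255,255,255,255,255,255,255,255]}' && python3 -m crank '{"offset":[[0,0,0]],"rot":[[0,0,0]],"gripper":[255]}'&& python3 - <<'E'
from h import *
s=cams.snapshot('wrist'); crop(s,'w8.png',0,0,560,420,1)
o=observe();c=np.array([.6113,.1418]);th=np.radians(14.9);R=np.array([[np.cos(th),-np.sin(th)],[np.sin(th),np.cos(th)]]);print((o['ee_pos'][:2]-c)@R,o['contact_force'])
s=cams.snapshot('side'); crop(s,'s8.png',200,140,330,240,6)
E
```

```text
time: 9.1
ee_pos: [0.6006, 0.0026, 0.2372]
orientation: [-90.0, 0.1, 14.9]
contact_force: [-0.1, -0.4, -1.3]
gripper_width: 0.0173
time: 9.2
ee_pos: [0.6006, 0.0027, 0.2382]
orientation: [-90.0, 0.1, 15.0]
contact_force: [-0.6, 0.6, -1.9]
gripper_width: 0.0174
[-0.04596803 -0.13163233] [ 0.29948132 -0.07981145 -1.55931471]
```

View pics/w8.png

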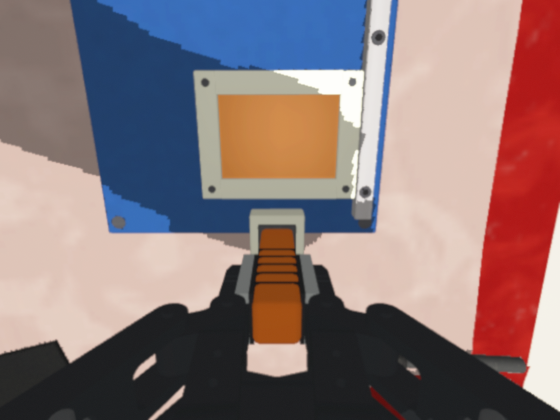

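View pics/s8.png

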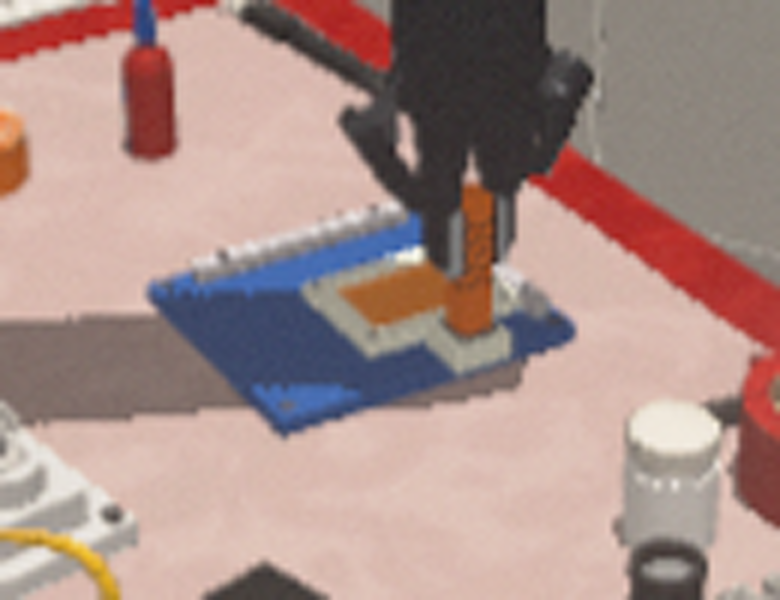

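```bash
python3 -m crank '{"offset":[[-0.02,0.07,0.03],[-0.04,0.145,0.03],[-0.06,0.22,0.03],[-0.075,0.29,0.03],[-0.095,0.36,0.03],[-0.115,0.435,0.03],[-0.135,0.51,0.03],[-0.155,0.58,0.03]],"rot":[[0,0,0],[0,0,0],[0,0,0],[0,0,0],[0,0,0],[0,0,0],[0,0,0],[0,0,0]],"gripper":[255,255,255,255,255,255,255,255]}' && python3 - <<'E'
from h import *
s=cams.snapshot('wrist'); crop(s,'w9.png',0,0,560,420,1)
E
```

```text
time: 10.1
ee_pos: [0.595, 0.0262, 0.2408]
orientation: [-90.0, -0.0, 15.0]
contact_force: [0.5, -1.3, -0.4]
gripper_width: 0.0177
```

View pics/w9.png

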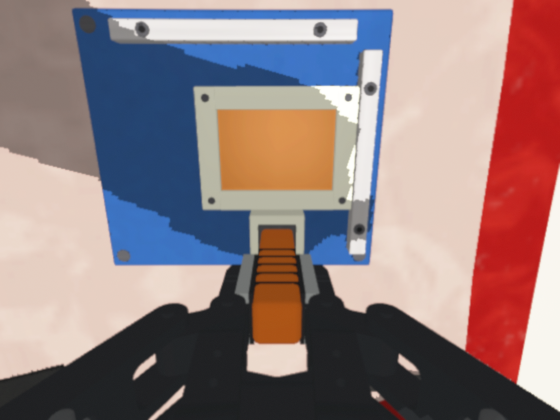

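```bash
python3 -m crank '{"offset":[[-0.02,0.07,-0.01],[-0.04,0.145,-0.01],[-0.06,0.22,-0.01],[-0.075,0.29,-0.01],[-0.095,0.36,-0.01],[-0.11,0.42,-0.01],[-0.12,0.46,-0.01],[-0.127,0.48,-0.01]],"rot":[[0,0,0],[0,0,0],[0,0,0],[0,0,0],[0,0,0],[0,0,0],[0,0,0],[0,0,0]],"gripper":[255,255,255,255,255,255,255,255]}' &&  python3 -m crank '{"offset":[[-0.004,0.015,0],[-0.006,0.025,0],[-0.006,0.025,0]],"rot":[[0,0,0],[0,0,0],[0,0,0]],"gripper":[255,255,255]}'; python3 - <<'E'
from h import *
s=cams.snapshot('wrist'); crop(s,'w10.png',170,20,410,220,3.2)
E
```

```text
time: 10.95
ee_pos: [0.5898, 0.0453, 0.2403]
orientation: [-90.0, -0.0, 15.0]
contact_force: [-0.5, -0.6, -0.5]
gripper_width: 0.0178
time: 11.25
ee_pos: [0.5896, 0.0461, 0.2403]
orientation: [-90.0, -0.0, 15.0]
contact_force: [0.3, 0.4, -1.5]
gripper_width: 0.0171
```

View pics/w10.png

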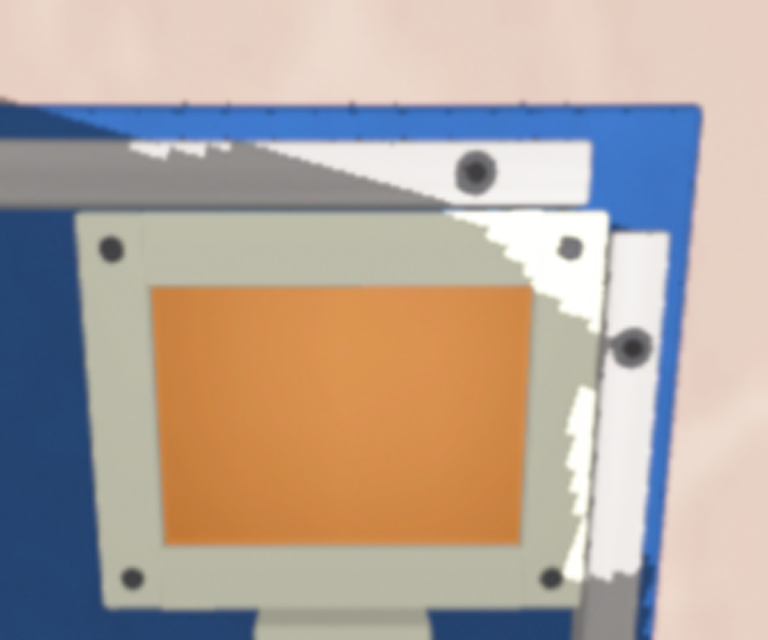

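Square; about 1–2 mm still to go. Small nudges until contact shows.

```bash
python3 -m crank '{"offset":[[-0.004,0.015,0],[-0.006,0.025,0],[-0.006,0.025,0]],"rot":[[0,0,0],[0,0,0],[0,0,0]],"gripper":[255,255,255]}'; python3 -m crank '{"offset":[[-0.004,0.015,0],[-0.005,0.02,0],[-0.005,0.02,0]],"rot":[[0,0,0],[0,0,0],[0,0,0]],"gripper":[255,255,255]}'
```

```text
time: 11.6
ee_pos: [0.5894, 0.047, 0.2403]
orientation: [-90.0, 0.0, 14.9]
contact_force: [-0.2, -2.2, -0.7]
gripper_width: 0.0177
time: 11.9
ee_pos: [0.5893, 0.0475, 0.2404]
orientation: [-90.1, 0.0, 14.9]
contact_force: [-0.3, -3.7, -0.5]
gripper_width: 0.0175
```

```bash
python3 -m crank '{"offset":[[-0.003,0.01,0],[-0.004,0.015,0],[-0.004,0.015,0]],"rot":[[0,0,0],[0,0,0],[0,0,0]],"gripper":[255,255,255]}'; python3 - <<'E'
from h import *
s=cams.snapshot('wrist'); crop(s,'w11.png',170,20,410,220,3.2);print(observe()['contact_force'])
E
```

```text
time: 12.2
ee_pos: [0.5893, 0.0479, 0.2404]
orientation: [-90.1, 0.0, 14.9]
contact_force: [0.9, -5.6, -0.5]
gripper_width: 0.0179
[ 0.80291833 -6.21487402 -1.05768487]
```

View pics/w11.png

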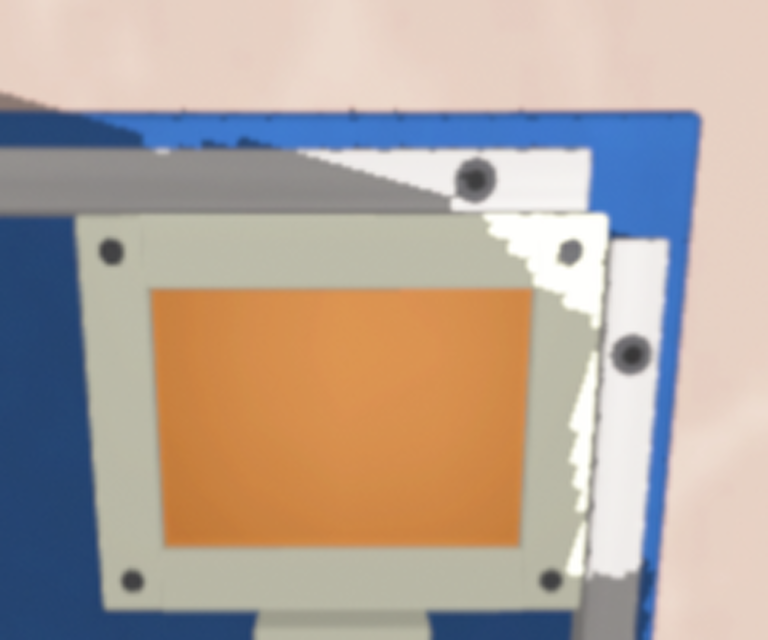

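```bash
python3 -m crank '{"offset":[[0.02,-0.07,0],[0.04,-0.15,0],[0.08,-0.29,0],[0.08,-0.29,0.4],[0.08,-0.29,0.8],[0.08,-0.29,1.2],[-0.3,-0.2,1.2],[-0.8,0,1.2]],"rot":[[0,0,0],[0,0,0],[0,0,0],[0,0,0],[0,0,0],[0,0,0],[0,0,0],[0,0,0]],"gripper":[255,255,255,255,255,255,255,255]}' && python3 -m crank '{"offset":[[-0.5,0.3,0],[-1.1,0.6,0],[-1.27,0.72,0],[-1.27,0.72,-0.4],[-1.27,0.72,-0.8],[-1.27,0.72,-1.21],[-1.27,0.72,-1.21],[-1.27,0.72,-1.21]],"rot":[[0,0,0],[0,0,0],[0,0,0],[0,0,0],[0,0,0],[0,0,0],[0,0,0],[0,0,0]],"gripper":[255,255,255,255,255,255,255,255]}'; python3 - <<'E'
from h import *
s=cams.snapshot('wrist'); crop(s,'w12.png',0,0,560,420,1)
o=observe();c=np.array([.6113,.1418]);th=np.radians(14.9);R=np.array([[np.cos(th),-np.sin(th)],[np.sin(th),np.cos(th)]]);print((o['ee_pos'][:2]-c)@R,o['contact_force'])
E
```

```text
time: 13.05
ee_pos: [0.5577, 0.0481, 0.2889]
orientation: [-90.0, -0.1, 14.9]
contact_force: [-1.5, 1.2, -0.9]
gripper_width: 0.0172
time: 13.85
ee_pos: [0.5067, 0.0772, 0.24]
orientation: [-90.0, 0.0, 14.9]
contact_force: [-0.1, -0.6, -2.3]
gripper_width: 0.0175
[-0.11749058 -0.03559784] [ 0.07671571 -0.58619567 -0.75273529]
```

View pics/w12.png

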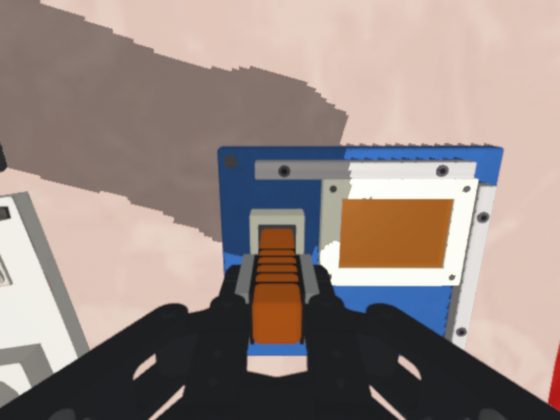

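```bash
python3 -m crank '{"offset":[[0.07,0.02,0],[0.15,0.04,0],[0.2,0.055,0],[0.24,0.064,0],[0.26,0.07,0],[0.28,0.075,0],[0.28,0.075,0]],"rot":[[0,0,0],[0,0,0],[0,0,0],[0,0,0],[0,0,0],[0,0,0],[0,0,0]],"gripper":[255,255,255,255,255,255,255]}';  python3 -m crank '{"offset":[[0.01,0.003,0],[0.02,0.005,0],[0.02,0.005,0]],"rot":[[0,0,0],[0,0,0],[0,0,0]],"gripper":[255,255,255]}'
```

```text
time: 14.6
ee_pos: [0.5173, 0.0803, 0.2398]
orientation: [-90.0, 0.0, 15.0]
contact_force: [0.1, -0.3, -0.3]
gripper_width: 0.0178
time: 14.9
ee_pos: [0.5177, 0.0804, 0.2397]
orientation: [-90.0, 0.1, 15.0]
contact_force: [-3.0, 0.0, 0.5]
gripper_width: 0.0175
```

```bash
python3 -m crank '{"offset":[[0.01,0.003,0],[0.02,0.005,0],[0.02,0.005,0]],"rot":[[0,0,0],[0,0,0],[0,0,0]],"gripper":[255,255,255]}'; python3 - <<'E'
from h import *
s=cams.snapshot('wrist'); crop(s,'w13.png',210,120,480,320,2.9)
E
```

```text
time: 15.2
ee_pos: [0.5181, 0.0806, 0.2396]
orientation: [-90.0, 0.2, 14.9]
contact_force: [-4.2, -2.1, 2.8]
gripper_width: 0.0176
```

View pics/w13.png

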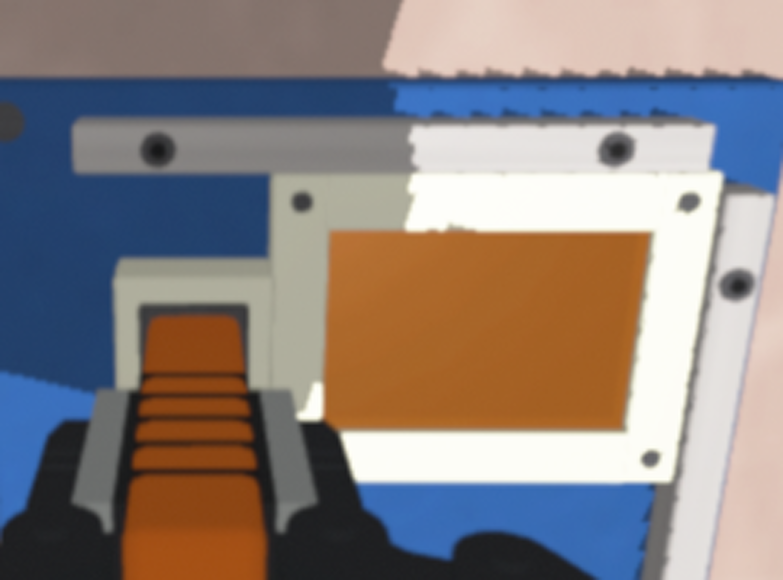

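```bash
python3 -m crank '{"offset":[[-0.07,-0.02,0],[-0.15,-0.04,0],[-0.29,-0.08,0],[-0.29,-0.08,0.5],[-0.29,-0.08,1.1],[-0.4,-0.5,1.5],[-0.5,-1.3,1.5],[-0.7,-2.2,1.5]],"rot":[[0,0,0],[0,0,0],[0,0,0],[0,0,0],[0,0,0],[0,0,0],[0,0,0.5],[0,0,1]],"gripper":[255,255,255,255,255,255,255,255]}' && python3 -m crank '{"offset":[[-0.2,-1,0],[-0.4,-2,0],[-0.6,-3,0],[-0.8,-4,0],[-0.83,-4.3,0],[-0.83,-4.3,-0.3],[-0.83,-4.3,-0.6],[-0.83,-4.3,-0.6]],"rot":[[0,0,0.5],[0,0,1],[0,0,1.5],[0,0,1.5],[0,0,1.5],[0,0,1.5],[0,0,1.5],[0,0,1.5]],"gripper":[255,255,255,255,255,255,255,255]}'; python3 - <<'E'
from h import *
s=cams.snapshot('wrist'); crop(s,'w14.png',180,120,380,320,3)
s=cams.snapshot('side'); crop(s,'s14.png',170,150,330,270,5)
E
```

```text
time: 16.05
ee_pos: [0.4915, -0.0077, 0.3009]
orientation: [-90.1, -0.2, 21.2]
contact_force: [0.5, -0.1, -1.3]
gripper_width: 0.0177
time: 16.85
ee_pos: [0.4569, -0.1774, 0.2735]
orientation: [-89.8, 0.1, 30.1]
contact_force: [0.6, 0.1, -0.7]
gripper_width: 0.0174
```

View pics/w14.png

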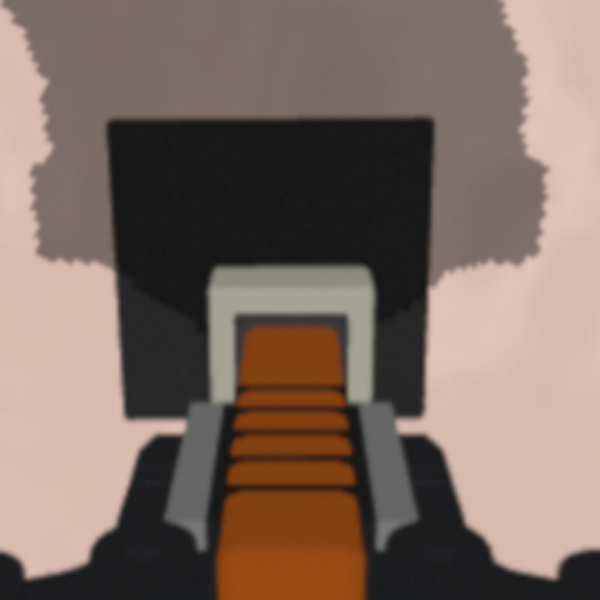

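View pics/s14.png

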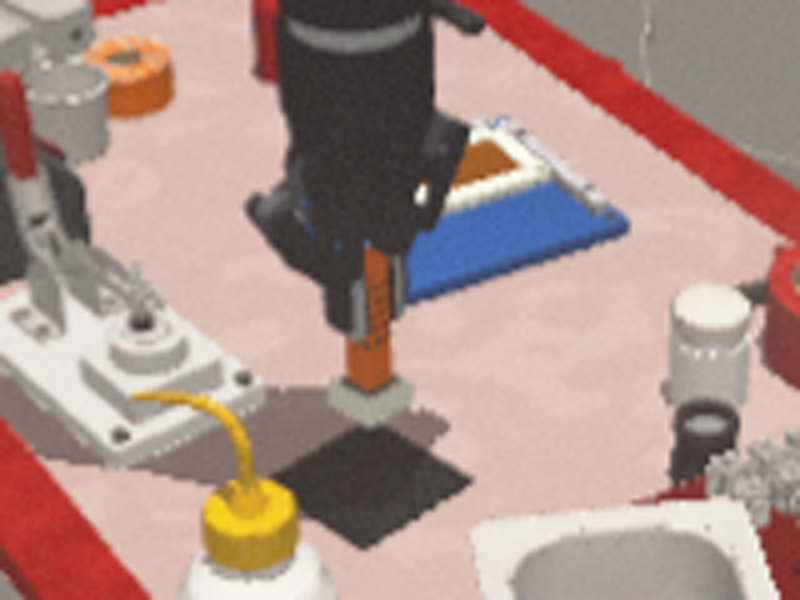

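```bash
python3 -m crank '{"offset":[[0,0,-0.4],[0,0,-0.8],[0,0,-1.0],[0,0,-1.08],[0,0,-1.12],[0,0,-1.12]],"rot":[[0,0,0],[0,0,0],[0,0,0],[0,0,0],[0,0,0],[0,0,0]],"gripper":[255,255,255,255,255,255]}'; python3 -m crank '{"offset":[[0,0,-0.015],[0,0,-0.015]],"rot":[[0,0,0],[0,0,0]],"gripper":[255,255]}'
```

```text
time: 17.55
ee_pos: [0.4581, -0.1792, 0.2314]
orientation: [-90.0, -0.0, 30.0]
contact_force: [0.0, 0.2, -1.6]
gripper_width: 0.0174
time: 17.75
ee_pos: [0.458, -0.1794, 0.2309]
orientation: [-90.0, -0.0, 30.0]
contact_force: [1.0, -0.6, -1.1]
gripper_width: 0.0173
```

```bash
python3 -m crank '{"offset":[[0,0,-0.02],[0,0,-0.03],[0,0,-0.03]],"rot":[[0,0,0],[0,0,0],[0,0,0]],"gripper":[255,255,255]}'; python3 -m crank '{"offset":[[0,0,-0.015],[0,0,-0.02],[0,0,-0.02]],"rot":[[0,0,0],[0,0,0],[0,0,0]],"gripper":[255,255,255]}'
```

```text
time: 18.05
ee_pos: [0.4578, -0.1793, 0.2293]
orientation: [-90.0, -0.0, 29.9]
contact_force: [-0.3, -0.5, -1.5]
gripper_width: 0.0174
time: 18.35
ee_pos: [0.4578, -0.1793, 0.2284]
orientation: [-90.0, 0.0, 30.0]
contact_force: [0.3, 0.8, -0.8]
gripper_width: 0.0178
```

```bash
python3 -m crank '{"offset":[[0,0,-0.01],[0,0,-0.02],[0,0,-0.02]],"rot":[[0,0,0],[0,0,0],[0,0,0]],"gripper":[255,255,255]}'
```

```text
time: 18.65
ee_pos: [0.4579, -0.1793, 0.2282]
orientation: [-90.0, -0.0, 30.0]
contact_force: [-1.3, -0.4, 5.2]
gripper_width: 0.0173
```

```bash
python3 -m crank '{"offset":[[0,0,0],[0,0,0],[0,0,0],[0,0,0],[0,0,0],[0,0,0],[0,0,0],[0,0,0]],"rot":[[0,0,0],[0,0,0],[0,0,0],[0,0,0],[0,0,0],[0,0,0],[0,0,0],[0,0,0]],"gripper":[180,120,60,0,0,0,0,0]}'; python3 -m crank '{"offset":[[0,0,0.3],[0,0,0.8],[0,0,1.5],[0,0,2.2],[0,0,3],[0,0,3.5],[0,0,3.5],[0,0,3.5]],"rot":[[0,0,0],[0,0,0],[0,0,0],[0,0,0],[0,0,0],[0,0,0],[0,0,0],[0,0,0]],"gripper":[0,0,0,0,0,0,0,0]}'; python3 - <<'E'
from h import *
s=cams.snapshot('wrist'); crop(s,'w15.png',0,0,560,420,1); np.savez('w15.npz',**s)
s=cams.snapshot('side'); crop(s,'s15.png',190,140,350,260,5)
E
```

```text
time: 19.45
ee_pos: [0.4578, -0.1793, 0.2277]
orientation: [-90.0, 0.0, 30.0]
contact_force: [-0.0, 0.9, -0.2]
gripper_width: 0.0859
time: 20.25
ee_pos: [0.4578, -0.1792, 0.3683]
orientation: [-90.1, -0.0, 30.0]
contact_force: [-0.4, -0.1, -0.3]
gripper_width: 0.0854
```

View pics/w15.png

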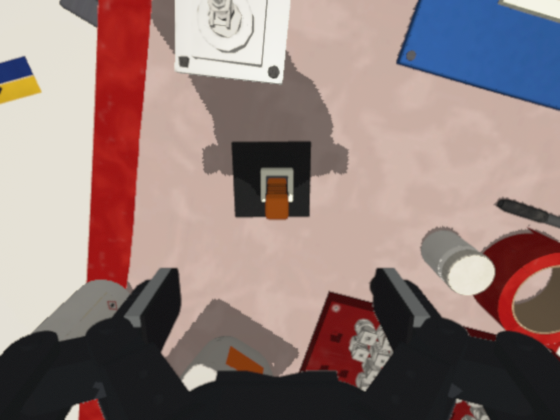

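View pics/s15.png

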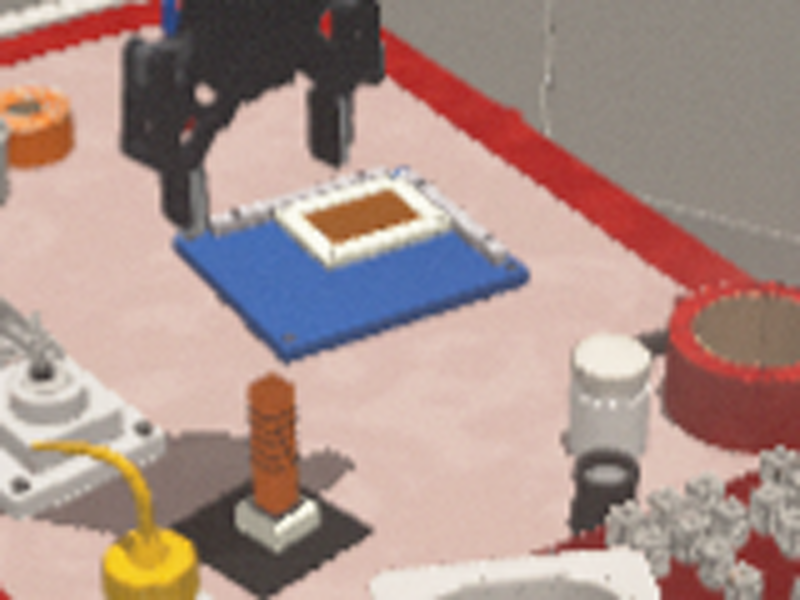

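```bash
python3 -m crank '{"offset":[[0.3,0.7,0.2],[0.6,1.5,0.4],[0.9,2.3,0.5],[1.2,3.1,0.5],[1.5,3.9,0.5],[1.8,4.7,0.5],[2.1,5.2,0.5],[2.1,5.2,0.5]],"rot":[[0,0,-0.5],[0,0,-1],[0,0,-1.5],[0,0,-2],[0,0,-2.5],[0,0,-2.5],[0,0,-2.5],[0,0,-2.5]],"gripper":[0,0,0,0,0,0,0,0]}'; python3 -m crank '{"offset":[[0,0,0],[0,0,0]],"rot":[[0,0,0],[0,0,0]],"gripper":[0,0]}'; python3 - <<'E'
from h import *
s=cams.snapshot('wrist'); crop(s,'w16.png',180,80,420,260,3.3); np.savez('w16.npz',**s)
d=s['range_z'];v,u=np.mgrid[0:260,120:460];n=cv2.undistortPoints(np.c_[u.ravel(),v.ravel()].astype(float).reshape(-1,1,2),K(s),np.array(s['D'])).reshape(-1,2)
P=np.c_[n,np.ones(len(n))]*d[v,u].ravel()[:,None];P=P@s['T'][:3,:3].T+s['T'][:3,3]
c=np.array([.6113,.1418]);th=np.radians(14.9);R=np.array([[np.cos(th),-np.sin(th)],[np.sin(th),np.cos(th)]]);Q=(P[:,:2]-c)@R
m=(Q[:,0]>-.08)&(Q[:,0]<-.01)&(Q[:,1]>-.06)&(Q[:,1]<-.01)
A=np.c_[Q[m],np.ones(m.sum())];k=np.linalg.lstsq(A,P[m,2],rcond=None)[0];print('plate plane slope deg',np.degrees(k[:2]),P[m,2].mean())
E
```

```text
time: 21.15
ee_pos: [0.5424, 0.031, 0.3862]
orientation: [-89.9, 0.1, 15.2]
contact_force: [0.7, 0.4, 0.2]
gripper_width: 0.0857
time: 21.35
ee_pos: [0.5413, 0.0281, 0.3869]
orientation: [-90.0, 0.1, 14.9]
contact_force: [-0.1, -0.2, -0.1]
gripper_width: 0.0855
plate plane slope deg [0.1710546  0.07149724] 0.018523316524280135
```

View pics/w16.png

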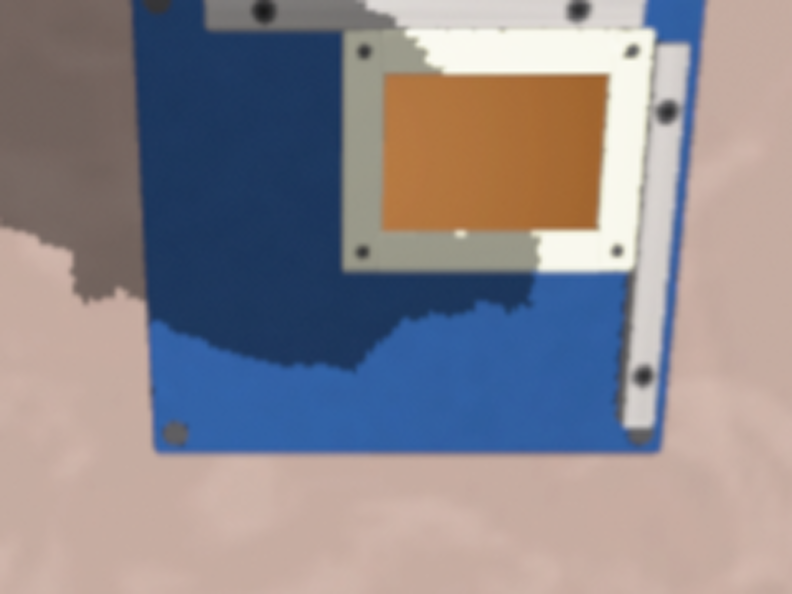

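```bash
python3 - <<'E'
from h import *
s=dict(np.load('w15.npz'));d=s['range_z'];v,u=np.mgrid[120:230,220:330];n=cv2.undistortPoints(np.c_[u.ravel(),v.ravel()].astype(float).reshape(-1,1,2),K(s),np.array(s['D'])).reshape(-1,2)
P=np.c_[n,np.ones(len(n))]*d[v,u].ravel()[:,None];P=P@s['T'][:3,:3].T+s['T'][:3,3]
m=(P[:,2]>.014)&(P[:,2]<.022);print('foot',np.median(P[m,2]),cv2.minAreaRect((P[m,:2]*1000).astype(np.float32)))
t=cams.snapshot('top'); crop(t,'t16.png',140,140,340,290,4)
print(observe()['contact_force']); print(ticket.job_done())
E
```

```text
foot 0.018199530932253405 ((457.9784240722656, -178.16583251953125), (31.34122657775879, 31.529254913330078), 30.548513412475586)
[-0.35658736  0.22704244 -0.06097407]
the job is handed in; nothing more can be done
None
```

View pics/t16.png

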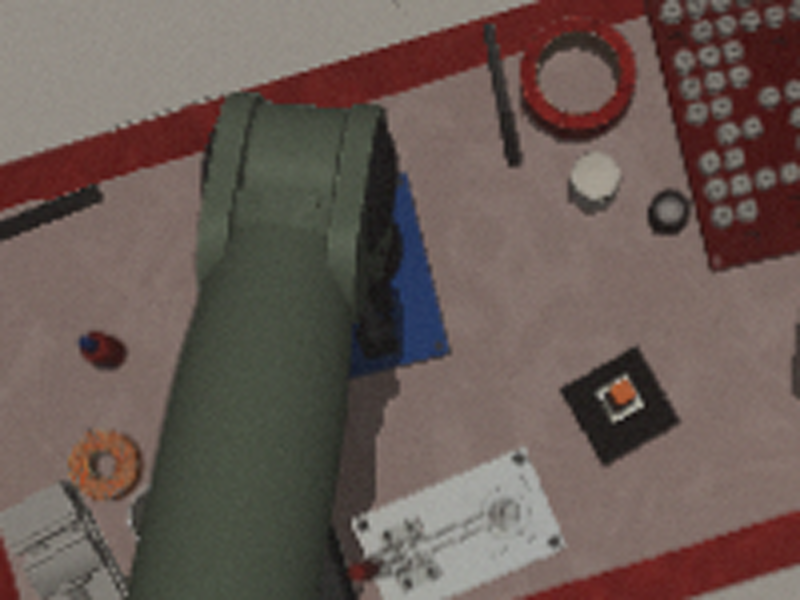

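The job is done and handed in at about 21.5 s of the 61 s allowed. I gripped the orange pusher by its post and pushed the plate with its foot: first against the far fence, then along it to the left fence, then once more lightly against the far fence. The pushes read about 3–6 N at the wrist. I then stood the pusher back on its mat, let go and moved clear.

What my last checks showed:
- **Plate:** the close wrist picture shows it square and flush to both fences. The fitted tilt is under 0.2°, so it lies flat. Its top measured about 18.5 mm where 20 mm was expected, which is within the 2 mm calibration error.
- **Pusher:** it stands upright, with the top of its foot at 18.2 mm, as expected on the mat. It sits about 5 mm from the mat's centre and square to it, so the foot is wholly on the mat.
- **Bystanders:** the jar, loupe and bottle are still standing and looked unmoved in the last top picture; I did not measure their positions again.

No check failed. The arm hid most of the stage in that last top picture, so the plate's seating rests on the wrist and side views.

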